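# Lengthen a projector-stand leg by one hole

### The job

The leg of a folding projector stand is held in the bench vise by its lower tube. Make it one hole longer: pinch the sprung button in flush, draw the upper tube away from the vise until the button springs fully out in the next hole, stopping as soon as it catches so that the button is not hauled hard against the edge of its hole (keep the pull under about 15 N); then press the clamp lever down flat and let go, leaving the other things on the bench as they are.

Things in the scene. Friction and masses are not known exactly. Their poses are not given: they have to be found in the camera images.
- vise: Grey bench vise bolted to the bench; origin on the bench under the middle of its jaws. x axis level, square across the leg, to the side of the button (away from the robot); y level along the leg from the vise to the leg's free end (the lengthening way); z up. The jaws reach 50 mm along y, 143 mm high; screw and handle lie on its -x side, up to 110 mm high.
- leg_axis (a point): Point on the leg's axis abreast of the button, 130 mm above the bench; fixed to the vise. The lower tube (26 mm square, dark steel) is gripped in the jaws; the upper tube (30 mm square, plain aluminium, 265 mm long) slides over it along the vise's y axis.
- leg (a joint): How far the upper tube is drawn out along the vise's y, m: about 0 at the start, end stop 0.058; about 5 N friction, cannot turn. 10.5 mm holes (1 mm play) run along the middle of its +x side, unevenly spaced. The button is in the third hole from the mouth and must go into the second, which lies 27 to 43 mm nearer the mouth (differs from leg to leg).
- pin (a joint): How far the button is pressed in, m: 0 fully out, 0.005 flush with the upper tube, 0.0065 hidden under the tube's 1.5 mm wall between holes. Spring 1.8 N out, 3.5 N flush. Flush, its dome slips under the hole's edge with a pull of roughly 8 to 14 N; not pressed, it locks the tube. It springs out by itself in the next hole.
- pin_tip (a point): Outermost point of the domed steel button, 9 mm across. It sits on the lower tube, so it does not move along the leg; it points along the vise's +x at the height of the leg's axis. Out, it stands 5 mm proud of the upper tube's side face, 20 mm from the leg's axis.
- leg_mouth (a point): Centre of the upper tube's open mouth (end nearest the vise), on the leg's axis; moves with the tube. A black clamp collar 42 mm square covers the first 28 mm from here; then the tube is bare up to its end fitting, 242 mm from here. At the start the button is 110 mm from here.
- lever (a joint): Angle of the smooth black clamp lever, rad: 0 closed, flat along the top of the tube; grows as its free end rises; 0.5 to 0.9 at the start, stays where left. Hinge level, square across the leg, 6 mm from the tube's mouth, 26 mm above the axis. Lever 60 mm long, 24 mm wide, pointing from the hinge to the leg's free end. Turns against about 0.22 N m (4 N at its end), stops solid at 0.
- lever_end (a point): Top of the lever near its free end, 54 mm from the hinge; moves with the lever. Closed, it lies 60 mm along the leg from the tube's mouth and 33 mm above the leg's axis.
- oiler: Bystander: small clear oil bottle with a conical red cap, 40 mm across, 110 mm tall, upright; origin at the centre of its underside.
- reel: Bystander: small aluminium film reel, 120 mm across, 16 mm thick, lying flat; origin at the centre of its underside.
- file: Bystander: hand file with a black handle, 265 mm long, lying flat; origin at the middle of its underside.

How it is judged (in metres and radians):
On the way, in this order (a step that is already met when the one before it is completed fails the run):
1. the button is pressed in and the upper tube has left its first hole (value of joint pin above 0.0055 m and value of joint leg above 0.006 m), for 0.05 s.
2. the button has sprung out in the next hole, the clamp lever still open (value of joint pin below 0.0015 m and value of joint leg between 0.025 and 0.045 m and value of joint lever above 0.3 rad), for 0.2 s.
At the end, for the whole second after the job is handed in: The leg is one hole longer (upper tube drawn out 25 to 45 mm), the button stands fully out in that hole (pressed in less than 1.5 mm), and the clamp lever lies flat (within 0.1 rad) (value of joint pin below 0.0015 m and value of joint leg between 0.025 and 0.045 m and value of joint lever below 0.1 rad); the robot touches nothing.
It fails at once if the button is hauled against its hole's edge with more than 20 N (contact force between pin and leg above 20 N).
It fails at once if the oil bottle, the reel or the file is shifted by more than 30 mm or the bottle tipped (distance of any of oiler, reel, file from where it was at the start of the episode above 0.03 m or angle between oiler's own z axis and vertical above 0.5 rad).
It also fails if it takes over 45 s, if anything falls off the work surface, if the arm or the gripper's body presses on something with over 40 N, if the wrist force passes 120 N, or if a joint passes its speed limit or range.

### The arm

A 6-joint arm with a two-finger parallel gripper is mounted at the origin on the work surface. World frame = base frame: x ahead of the robot, y to its left, z up, the work surface at z = 0. Lengths are in mm, angles in rad, forces in N, time in s.
With the tool pointing down it reaches from about 400 to 925 mm from the base axis. Payload 12.5 kg.
Tool frame: the origin (TCP) lies where the fingers leave the gripper's body, on its centre line; the fingertips stand 78 mm ahead of it and the grasp point (between the pads) lies 59 mm ahead of it (env.tip_extent is the distance from the TCP to the fingertips, in mm); z points along the fingers, y is the direction in which the jaws open and shut (so a half turn about z gives the same grasp; the last joint's range is limited). The gripper opens to 95 mm and grips with 3 to 60 N. Pads are 20 mm wide; open, the fingers measure 119 mm over their backs; the gripper's body (75 mm by 180 mm) begins 59 mm behind the grasp point.
Start: joints at [1.024, 0.491, 1.559, -0, 1.092, -0.106], TCP at [266.647, 565.276, 292.261] pointing down, gripper open.
Joint ranges: [-3.1, 3.1], [-0.84, 2.19], [0.05, 2.79], [-1.13, 4.28], [0.06, 2.93], [-2.69, 2.69]. Speed limits (rad/s): [2.22, 2.22, 2.79, 3.14, 3.14, 3.14].

### API

Orientations are given as [roll, pitch, yaw] about the fixed x, y, z axes, in that order (R = Rz(yaw) Ry(pitch) Rx(roll)).
In Python, from cell import env gives the robot as it stands. The module is installed in compiled form; this text tells all that it offers.
- The arm moves only by the tool play_rows, never from a script. Its argument "targets" is a list of rows, each an object with "linear": the shift along the tool's x, y, z in mm, a list of three; "turn": the turn about the tool's z in rad. A call has 1 to 20 rows; each row is the pose to reach, as a shift and turn from the pose commanded when the call began, along the tool's axes at that moment; what a row does not reach only later rows make up. A row lasts 1/8 s, in which the tool goes at most 62.5 mm and 10.7 degrees, less where a joint would pass 70% of its speed; a pose out of reach is approached as far as the arm can. A call with a gripper value outside its range is refused whole. "hand" is the finger opening in mm, from 0 to 95.1, set as the call begins (left out, the last holds). The fingers move at their own pace and stop on an object; the grip force is fixed at half the most. Time passes only in rows, so rows that repeat a pose let the fingers close. It gives the time, the measured TCP pose, the force and the opening at its end, in the units of the state.
- env.state(): the state, without advancing time (a new reading comes with each control period).
- env.read_camera(name): name is "scene" or "top" or "wrist"; returns (picture, depth): 384x512x3 uint8, red, green, blue; 384x512 float32, mm along the optical axis (not along the pixel's ray), 0 where there is no reading.
- env.camera_params(name): a dict with "fx", "fy", "cx", "cy" (pixels), "R" (3x3) and "t" (3): a world point X has camera coordinates R X + t. Camera axes: x right, y down, z forward; pixel columns grow to the right and rows downward; lengths in mm; the calibration is good to about 2 mm. The wrist camera is an equidistant fisheye: a pixel r from the principal point sees the ray r / f radians off the axis. A picture is of the moment at which its call begins: read the wrist's pose just before it. camera_params takes no time and is no camera call; for the wrist camera it gives the pose at the moment of the call.
- env.job_done(): hands the job in, once; it reports no verdict.
The state is a dict: "t": time; "joints": joint angles; "qvel": joint speeds; "tau": joint torques, N m; "eef_pos": TCP position; "tcp_rot": TCP orientation; "ft_force": force on the tool from outside, world axes, zero at the start; "moment": the same for the moment, N m; "opening": opening from 0.0 (shut) to 1.0 (fully open).
Only numpy, scipy, OpenCV 4.12 (cv2) and the standard library are available. Lean on these libraries where they do the work, as an engineer would, in place of code of your own. Each camera call takes 0.05 s, during which the arm holds its last target.

## Working session

There is one attempt and no reset: what is moved stays moved. The work goes in short steps, Python scripts to look and compute and a tool call to move; the robot and the scene stay as the last step left them, time stands still between calls to the robot, and variables do not carry over. Pictures are saved under pics/ and viewed, and the job is handed in when it is done.

Besides the shell and the picture viewer there is one more tool, called as name([rows], argument=value, ...), one row to a line, values as JSON. play_rows: Moves the arm, as the interface text tells. Its arguments: {"type":"object","properties":{"targets":{"type":"array","items":{"type":"object","properties":{"linear":{"type":"array","items":{"type":"number"}},"turn":{"type":"number"}}}},"hand":{"type":"number"}},"required":["targets"]}

```bash
mkdir -p pics; cat > h.py <<'E'
import numpy as np, cv2
from cell import env
def snap(n,tag):
    P=env.camera_params(n); im,d=env.read_camera(n)
    cv2.imwrite(f'pics/{tag}.png',cv2.cvtColor(im,cv2.COLOR_RGB2BGR)); np.savez(f'pics/{tag}.npz',im=im,d=d,**{k:np.array(v) for k,v in P.items()})
def load(tag): return np.load(f'pics/{tag}.npz')
def pt(z,u,v,depth=None):
    d=z['d'][int(v),int(u)] if depth is None else depth
    c=np.array([(u-z['cx'])/z['fx']*d,(v-z['cy'])/z['fy']*d,d])
    return z['R'].T@(c-z['t'])
def ray(z,u,v):
    o=-z['R'].T@z['t']; c=np.array([(u-z['cx'])/z['fx'],(v-z['cy'])/z['fy'],1]); return o,z['R'].T@c
def onz(z,u,v,h):
    o,r=ray(z,u,v); return o+r*(h-o[2])/r[2]
E
python3 - <<'E'
from h import *
for n in ('scene','top','wrist'): snap(n,n+'0')
s=env.state(); print({k:np.round(v,3) for k,v in s.items()}, env.tip_extent)
for n in ('scene','top','wrist'): print(n,env.camera_params(n))
E
```

```text
{'t': np.float64(0.15), 'joints': array([ 1.024,  0.491,  1.559,  0.   ,  1.092, -0.106]), 'qvel': array([ 0.001, -0.003, -0.003,  0.   ,  0.002,  0.001]), 'tau': array([ 2.0000e-03, -6.1290e+01, -2.5828e+01,  6.9000e-02,  4.7000e-02,
       -0.0000e+00]), 'eef_pos': array([266.575, 565.174, 291.831]), 'tcp_rot': array([-3.141, -0.   ,  2.701]), 'ft_force': array([-0.41 ,  0.438, -0.064]), 'moment': array([-0.03 , -0.042,  0.025]), 'opening': np.float64(1.001)} 77.60000000000001
scene {'fx': 355.2560997474467, 'fy': 355.2560997474467, 'cx': 254.2895695809781, 'cy': 193.62404890326667, 'R': array([[ 0.24198948,  0.9702634 ,  0.00547976],
       [ 0.74737807, -0.18279303, -0.63875874],
       [-0.61876257,  0.15866835, -0.76938757]]), 't': array([-198.02743635, -401.72946589, 1259.86584373])}
top {'fx': 397.4007858731249, 'fy': 397.4007858731249, 'cx': 259.5944706140958, 'cy': 199.2050248193562, 'R': array([[ 0.1209255 , -0.99264768, -0.00525381],
       [-0.97173861, -0.11729409, -0.20485649],
       [ 0.20273408,  0.0298777 , -0.97877792]]), 't': array([-33.02032891, 671.47107139, 803.71831851])}
wrist {'fx': 297.3186396354542, 'fy': 297.3186396354542, 'cx': 254.1754385809492, 'cy': 192.08986223862115, 'R': array([[ 0.42699431,  0.90425375, -0.00100259],
       [ 0.8634426 , -0.40739319,  0.29748556],
       [ 0.26859398, -0.12789032, -0.95472579]]), 't': array([-624.30039948,  -33.56732701,  393.50180842])}
```

View pics/scene0.png

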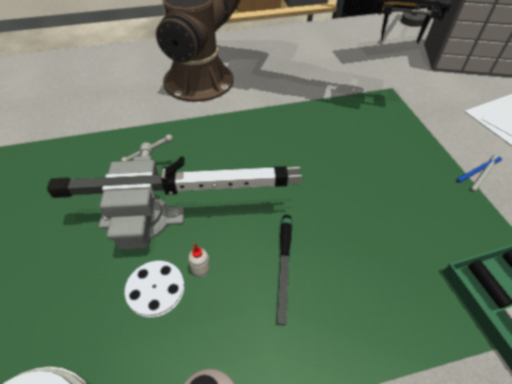

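View pics/top0.png

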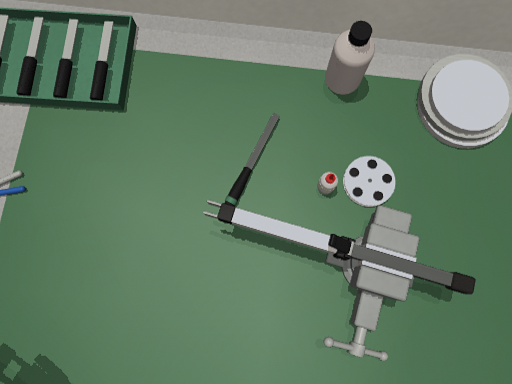

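View pics/wrist0.png

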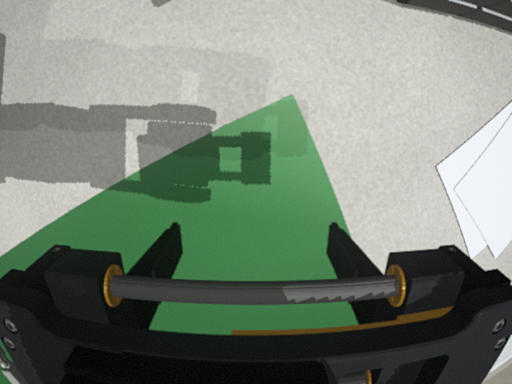

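The scene shows the leg running from the vise (scene ~130,190) to the free end (~295,177), with holes on the camera side. In the top view the tube runs (225,213)→(345,245). The file, oiler and reel lie on the far side. Next I measure.

```bash
python3 - <<'E'
from h import *
a=load('scene0')['im'][140:220,140:320]; cv2.imwrite('pics/sc_z.png',cv2.cvtColor(cv2.resize(a,None,fx=4.4,fy=4.4,interpolation=cv2.INTER_CUBIC),cv2.COLOR_RGB2BGR))
a=load('top0')['im'][180:300,190:430]; cv2.imwrite('pics/tp_z.png',cv2.cvtColor(cv2.resize(a,None,fx=3.3,fy=3.3,interpolation=cv2.INTER_CUBIC),cv2.COLOR_RGB2BGR))
z=load('wrist0'); print('wristcam',-z['R'].T@z['t'])
# white tube top
z=load('top0'); 
for u,v in [(235,217),(260,224),(285,231),(310,238),(325,241)]: print(u,v,pt(z,u,v).round(1), onz(z,u,v,145).round(1))
z=load('scene0')
for u,v in [(190,178),(220,177),(260,174)]: print(u,v,pt(z,u,v).round(1),onz(z,u,v,145).round(1))
E
```

```text
wristcam [189.85744754 601.16513152 384.96678204]
235 217 [613.2  89.8 145.2] [613.2  89.9 145. ]
260 224 [605.6  38.9 143. ] [605.3  38.9 145. ]
285 231 [597.5 -11.7 144.3] [597.4 -11.7 145. ]
310 238 [589.6 -61.8 145.2] [589.6 -61.8 145. ]
325 241 [587.2 -91.5 145.2] [587.3 -91.5 145. ]
190 178 [593.8 -88.  143.9] [594.8 -88.  145. ]
220 177 [606.3 -24.5 143.9] [607.3 -24.6 145. ]
260 174 [620.2  61.4 146.1] [619.3  61.7 145. ]
```

View pics/sc_z.png

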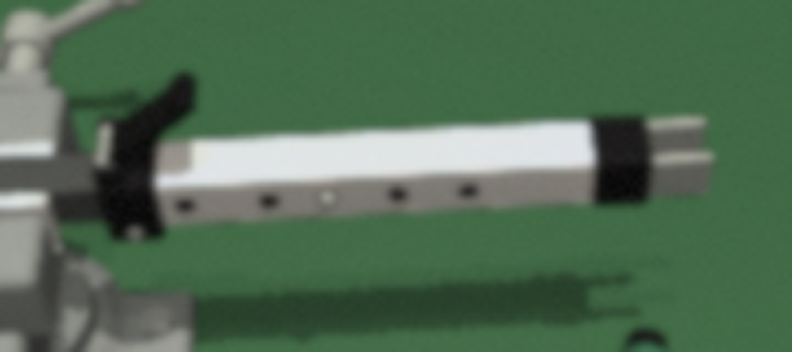

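View pics/tp_z.png

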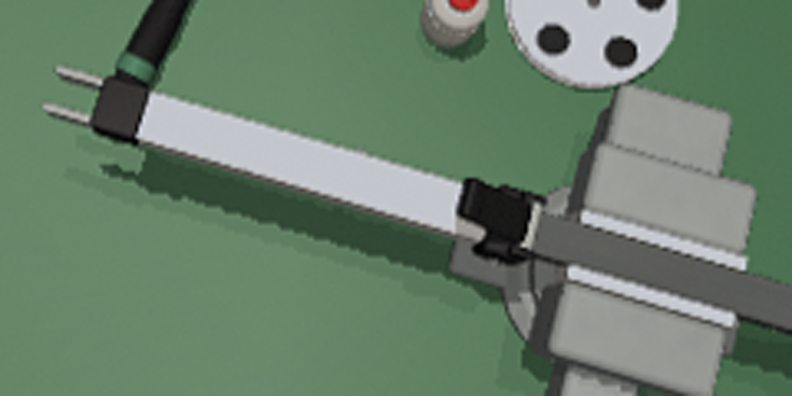

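Holes in the scene zoom are at x≈185 and 268, the button at 328 (light dot), then 398 and 468. So the next hole is the one at 268. Next I fit the axis and the positions along it.

```bash
cat > m.py <<'E'
from h import *
def white_axis(tag,box):
    z=load(tag); im=z['im']; m=np.zeros(im.shape[:2],np.uint8)
    u0,v0,u1,v1=box; s=im[v0:v1,u0:u1]; m[v0:v1,u0:u1]=(s.min(2)>170)*255
    n,l,st,c=cv2.connectedComponentsWithStats(m); k=1+np.argmax(st[1:,4]); ys,xs=np.where(l==k)
    P=np.array([onz(z,u,v,145) for u,v in zip(xs,ys)])[:,:2]
    r=cv2.minAreaRect(P.astype(np.float32)); c=P.mean(0)
    vx,vy,x,y=cv2.fitLine(P.astype(np.float32),cv2.DIST_L2,0,.01,.01).ravel()
    return r,(vx,vy,x,y)
E
python3 - <<'E'
from m import *
for tag,box in (('top0',(225,200,340,255)),('scene0',(170,160,280,195))):
    r,l=white_axis(tag,box); print(tag,r,l)
    print('yaw',np.arctan2(l[1],l[0]), 'x at y=0', l[2]-l[3]*l[0]/l[1])
z=load('scene0')
r,l=white_axis('scene0',(170,160,280,195))
d=np.array(l[:2]); d=d*np.sign(d[1]); n=np.array([d[1],-d[0]]); print('d',d,'n',n)
for off in(15,20):
  P=[]
  for zu,zv in [(185,205),(268,201),(328,197),(398,194),(468,190)]:
    o,rr=ray(z,140+zu/4.4,140+zv/4.4)
    c=np.array(l[2:]); t=((c+n*off-o[:2])@n)/(rr[:2]@n); p=o+rr*t; P.append((p[:2]-c)@d); print(off,p.round(1), P[-1].round(1))
E
```

```text
top0 ((601.3983764648438, -2.3566207885742188), (195.9551239013672, 29.124223709106445), 80.19354248046875) (np.float32(0.17200159), np.float32(0.9850967), np.float32(601.1483), np.float32(-2.4355848))
yaw 1.3979352 x at y=0 601.57355
scene0 ((603.2959594726562, -12.122573852539062), (211.81613159179688, 29.61117935180664), 80.2465591430664) (np.float32(0.16178188), np.float32(0.98682654), np.float32(604.19977), np.float32(-9.028896))
yaw 1.4083003 x at y=0 605.68
d [0.16178188 0.98682654] n [ 0.98682654 -0.16178188]
15 [ 603.2 -108.1  131.5] -97.9
15 [609.7 -68.1 131. ] -57.4
15 [614.5 -39.  131.3] -27.9
15 [620.1  -4.9 130.6] 6.7
15 [625.7  29.4 130.5] 41.4
20 [ 608.3 -107.8  137.2] -96.9
20 [614.8 -68.2 136.6] -56.7
20 [619.5 -39.4 137. ] -27.5
20 [625.   -5.6 136.2] 6.7
20 [630.6  28.4 136.2] 41.2
```

play_rows([
  {"linear": [-556,-405,-20],"turn": 1.301},
  {"linear": [-556,-405,-20],"turn": 1.301},
  {"linear": [-556,-405,-20],"turn": 1.301},
  {"linear": [-556,-405,-20],"turn": 1.301},
  {"linear": [-556,-405,-20],"turn": 1.301},
  {"linear": [-556,-405,-20],"turn": 1.301},
  {"linear": [-556,-405,-20],"turn": 1.301},
  {"linear": [-556,-405,-20],"turn": 1.301},
  {"linear": [-556,-405,-20],"turn": 1.301},
  {"linear": [-556,-405,-20],"turn": 1.301},
  {"linear": [-556,-405,-20],"turn": 1.301},
  {"linear": [-556,-405,-20],"turn": 1.301},
  {"linear": [-556,-405,-20],"turn": 1.301},
  {"linear": [-556,-405,-20],"turn": 1.301},
  {"linear": [-556,-405,-20],"turn": 1.301},
  {"linear": [-556,-405,-20],"turn": 1.301},
])

```text
t: 2.15
eef_pos: [596.6, -37.5, 312.4]
tcp_rot: [3.141, -0.0, 1.401]
ft_force: [0.4, -0.3, -0.2]
opening: 1.003
```

```bash
python3 - <<'E'
from h import *
snap('wrist','w1');s=env.state(); print({k:np.round(v,3) for k,v in s.items()})
E
```

```text
{'t': np.float64(2.2), 'joints': array([-0.174,  0.433,  1.603,  0.   ,  1.106, -0.003]), 'qvel': array([-0.004,  0.002, -0.002, -0.001,  0.   ,  0.001]), 'tau': array([ 1.1100e-01, -5.7631e+01, -2.6060e+01,  7.6000e-02,  3.7000e-02,
        2.0000e-03]), 'eef_pos': array([596.581, -37.681, 312.388]), 'tcp_rot': array([ 3.141, -0.   ,  1.401]), 'ft_force': array([-0.002, -0.393,  0.232]), 'moment': array([-0.099,  0.018,  0.003]), 'opening': np.float64(1.001)}
```

View pics/w1.png

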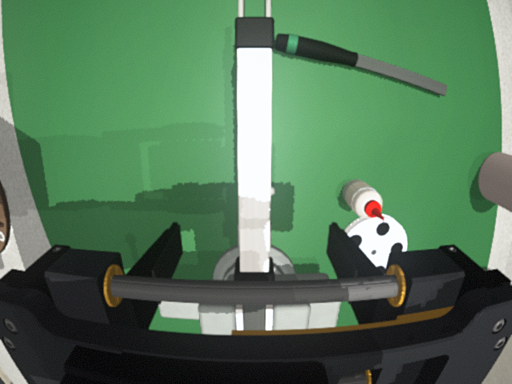

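The wrist view shows the tube centred between the fingers, with its edges at u≈238 and 273. A small bump at (273,190) on its right side is probably the button.

```bash
cat >> h.py <<'E'
def fray(z,u,v):
    a=np.array([u-z['cx'],v-z['cy']]); r=np.hypot(*a); th=r/z['fx']
    c=np.r_[a/r*np.sin(th),np.cos(th)] if r>0 else np.array([0,0,1.])
    return -z['R'].T@z['t'], z['R'].T@c
def fonz(z,u,v,h):
    o,r=fray(z,u,v); return o+r*(h-o[2])/r[2]
E
python3 - <<'E'
from h import *
z=load('w1'); im=z['im'].astype(int)
a=z['im'][140:280,200:330]; cv2.imwrite('pics/w1z.png',cv2.cvtColor(cv2.resize(a,None,fx=4.2,fy=4.2,interpolation=cv2.INTER_CUBIC),cv2.COLOR_RGB2BGR))
C=[]
for v in range(60,250,10):
    row=im[v,200:310]; w=np.where(row.min(1)>200)[0]
    if len(w)<5: continue
    L=fonz(z,200+w[0]-.5,v,145); R=fonz(z,200+w[-1]+.5,v,145); C.append((L+R)/2); print(v,w[0]+200,w[-1]+200,L[:2].round(1),R[:2].round(1),np.linalg.norm(L-R).round(1))
C=np.array(C); p=np.polyfit(C[:,1],C[:,0],1); print('x=%.4f*y+%.2f'%tuple(p),'yaw',np.arctan2(1,p[0]))
for q in((275,189),(273,190)): print(fonz(z,*q,130))
E
```

```text
60 237 271 [602.   85.1] [631.6  80. ] 30.0
70 237 271 [600.5  76.3] [630.1  71.2] 30.0
80 237 271 [599.   67.6] [628.6  62.5] 30.1
90 237 271 [597.5  58.9] [627.2  53.8] 30.1
100 237 271 [595.9  50.3] [625.7  45.1] 30.2
110 237 271 [594.4  41.6] [624.3  36.5] 30.3
120 238 271 [593.7  32.8] [622.9  27.8] 29.6
130 238 271 [592.1  24.1] [621.4  19.1] 29.8
140 238 271 [590.5  15.4] [620.   10.3] 29.9
150 238 270 [588.9   6.6] [617.7   1.6] 29.2
160 238 270 [587.3  -2.3] [616.3  -7.3] 29.5
170 238 270 [585.6 -11.4] [614.9 -16.4] 29.7
180 238 270 [583.9 -20.5] [613.4 -25.6] 30.0
190 238 272 [582.1 -29.9] [613.8 -35.3] 32.1
200 239 269 [581.2 -39.6] [609.5 -44.4] 28.7
210 240 269 [580.3 -49.5] [608.  -54.2] 28.1
220 240 268 [578.4 -59.5] [605.5 -64.1] 27.5
230 240 269 [576.4 -69.7] [604.9 -74.6] 28.9
240 240 269 [574.4 -80.3] [603.3 -85.3] 29.3
x=0.1698*y+602.81 yaw 1.40263417908043
[616.48075744 -39.38883893 130.        ]
[614.41030435 -40.0624055  130.        ]
```

View pics/w1z.png

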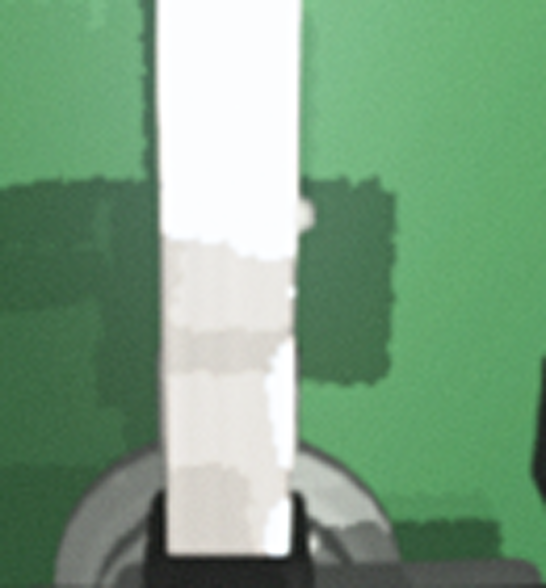

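play_rows([
  {"linear": [0,0,40],"turn": 0},
  {"linear": [0,0,80],"turn": 0},
  {"linear": [0,0,110],"turn": 0},
  {"linear": [0,0,123],"turn": 0},
  {"linear": [0,0,123],"turn": 0},
])

```text
t: 2.82
eef_pos: [596.7, -38.2, 189.1]
tcp_rot: [-3.141, -0.0, 1.4]
ft_force: [-0.3, 0.9, 0.2]
opening: 1.002
```

```bash
python3 - <<'E'
from h import *
snap('wrist','w2');snap('scene','s2');s=env.state(); print({k:np.round(v,3) for k,v in s.items()})
a=load('s2')['im'][120:240,120:320]; cv2.imwrite('pics/s2z.png',cv2.cvtColor(cv2.resize(a,None,fx=4,fy=4,interpolation=cv2.INTER_CUBIC),cv2.COLOR_RGB2BGR))
E
```

```text
{'t': np.float64(2.925), 'joints': array([-0.174,  0.57 ,  1.73 ,  0.   ,  0.84 , -0.004]), 'qvel': array([ 0.   , -0.008, -0.   ,  0.   , -0.003,  0.001]), 'tau': array([-1.3000e-02, -6.0119e+01, -2.0355e+01,  6.0000e-02,  2.3000e-02,
       -0.0000e+00]), 'eef_pos': array([597.156, -38.244, 190.319]), 'tcp_rot': array([ 3.14, -0.  ,  1.4 ]), 'ft_force': array([-0.44 ,  0.154,  0.823]), 'moment': array([-0.096,  0.052, -0.003]), 'opening': np.float64(1.0)}
```

View pics/w2.png

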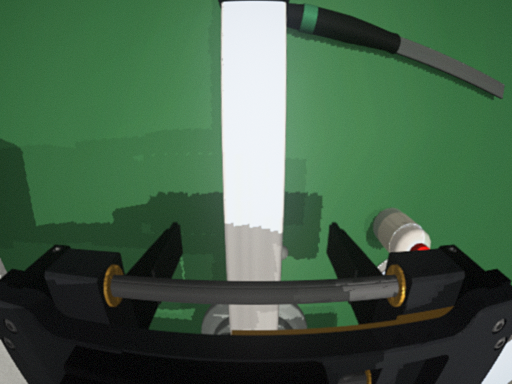

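View pics/s2z.png

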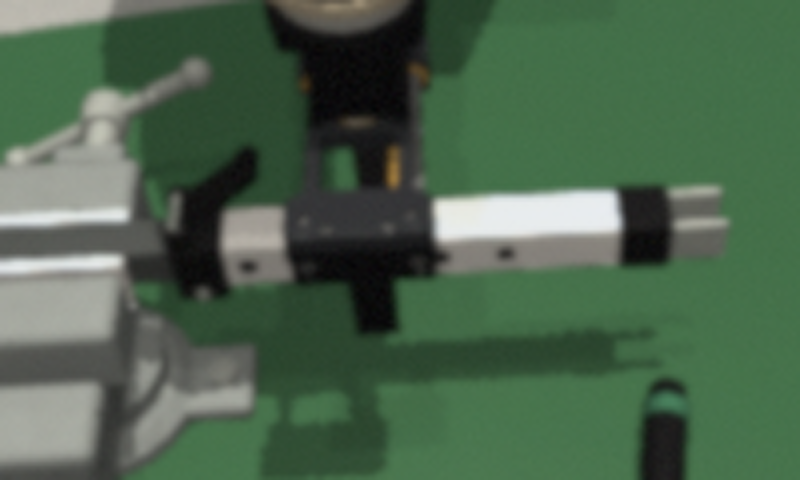

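The tube is centred between the fingers (wrist tube centre ~255, finger midpoint ~254). The button at (287,250) is level with the right finger, and the lever is clear of the gripper. I'll close on it.

play_rows([
  {"linear": [0,0,0]},
  {"linear": [0,0,0]},
  {"linear": [0,0,0]},
  {"linear": [0,0,0]},
  {"linear": [0,0,0]},
  {"linear": [0,0,0]},
  {"linear": [0,0,0]},
  {"linear": [0,0,0]},
], hand=0)

```text
validation failed for argument at $.ta...
```

```bash
python3 - <<'E'
from h import *
snap('wrist','w3');s=env.state(); print({k:np.round(v,4) for k,v in s.items()}); print(s['opening']*95.1)
a=load('w3')['im'][170:330,160:360]; cv2.imwrite('pics/w3z.png',cv2.cvtColor(cv2.resize(a,None,fx=3,fy=3,interpolation=cv2.INTER_CUBIC),cv2.COLOR_RGB2BGR))
E
```

```text
{'t': np.float64(2.975), 'joints': array([-1.7430e-01,  5.6990e-01,  1.7302e+00,  1.0000e-04,  8.3950e-01,
       -3.5000e-03]), 'qvel': array([-0.0021, -0.0042,  0.0008,  0.0002, -0.0033,  0.0012]), 'tau': array([-7.90000e-03, -6.05318e+01, -2.05920e+01,  6.10000e-02,
        3.78000e-02,  2.00000e-04]), 'eef_pos': array([597.154 , -38.2491, 190.4681]), 'tcp_rot': array([ 3.1396e+00, -1.0000e-04,  1.3999e+00]), 'ft_force': array([ 0.4185,  0.1817, -0.3614]), 'moment': array([-0.1019,  0.0807,  0.0085]), 'opening': np.float64(1.0017)}
95.26175375968309
```

View pics/w3z.png

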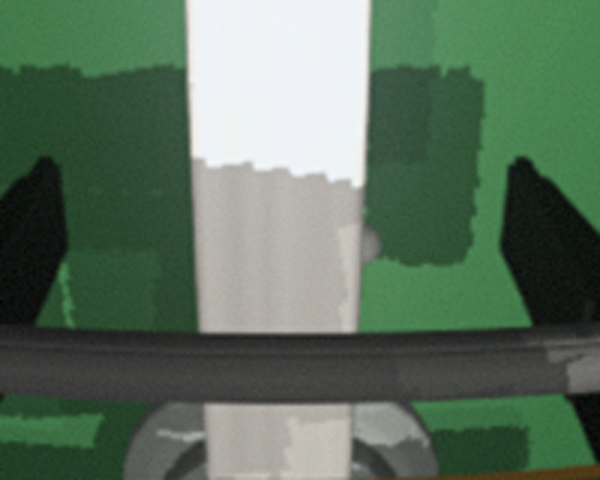

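The row needs its turn value, so the call was refused and the fingers are still open. The button shows at (283,250), beside the right pad. I'll repeat the call.

play_rows([
  {"linear": [0,0,0],"turn": 0},
  {"linear": [0,0,0],"turn": 0},
  {"linear": [0,0,0],"turn": 0},
  {"linear": [0,0,0],"turn": 0},
  {"linear": [0,0,0],"turn": 0},
  {"linear": [0,0,0],"turn": 0},
  {"linear": [0,0,0],"turn": 0},
  {"linear": [0,0,0],"turn": 0},
], hand=0)

```text
t: 3.98
eef_pos: [596.4, -38.2, 189.2]
tcp_rot: [-3.141, -0.0, 1.4]
ft_force: [-2.0, 0.5, 1.2]
opening: 0.312
```

```bash
python3 - <<'E'
from h import *
snap('wrist','w4');s=env.state(); print({k:np.round(v,4) for k,v in s.items()}); print(s['opening']*95.1)
a=load('w4')['im'][170:330,160:360]; cv2.imwrite('pics/w4z.png',cv2.cvtColor(cv2.resize(a,None,fx=3,fy=3,interpolation=cv2.INTER_CUBIC),cv2.COLOR_RGB2BGR))
E
```

```text
{'t': np.float64(4.025), 'joints': array([-1.7440e-01,  5.7130e-01,  1.7318e+00,  1.0000e-04,  8.3940e-01,
       -3.5000e-03]), 'qvel': array([-0.0012,  0.0004,  0.0016, -0.0008, -0.0019,  0.0013]), 'tau': array([-5.32000e-02, -6.02538e+01, -2.17747e+01,  1.07400e-01,
       -6.87200e-01,  7.80000e-03]), 'eef_pos': array([596.3759, -38.164 , 189.2135]), 'tcp_rot': array([-3.1407e+00, -1.0000e-04,  1.3998e+00]), 'ft_force': array([-2.598 ,  0.2285,  1.6602]), 'moment': array([-0.0695,  0.5554,  0.0647]), 'opening': np.float64(0.3176)}
30.205465425598057
```

View pics/w4z.png

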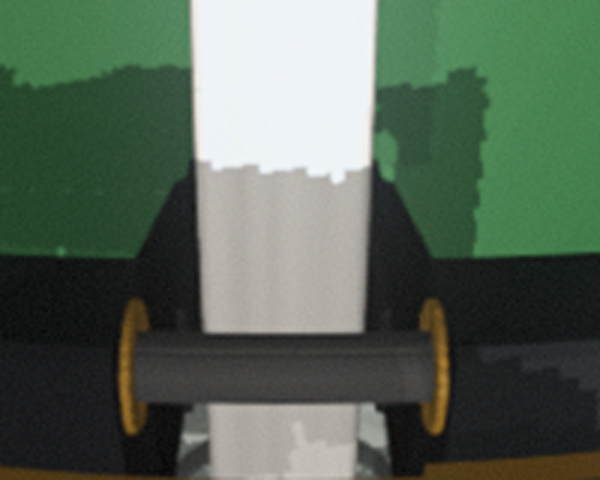

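The opening of 30.2 mm means the button is flush. I'll pull in small steps.

play_rows([
  {"linear": [0.5,0,0],"turn": 0},
  {"linear": [1,0,0],"turn": 0},
  {"linear": [1.5,0,0],"turn": 0},
  {"linear": [2,0,0],"turn": 0},
  {"linear": [2,0,0],"turn": 0},
])

```text
t: 4.65
eef_pos: [596.6, -36.9, 189.2]
tcp_rot: [-3.141, 0.001, 1.4]
ft_force: [-4.6, -5.3, 3.0]
opening: 0.316
```

play_rows([
  {"linear": [0.5,0,0],"turn": 0},
  {"linear": [1,0,0],"turn": 0},
  {"linear": [1.5,0,0],"turn": 0},
  {"linear": [1.5,0,0],"turn": 0},
])

```text
t: 5.15
eef_pos: [596.8, -35.4, 189.2]
tcp_rot: [-3.141, 0.001, 1.4]
ft_force: [-5.4, -5.1, 2.6]
opening: 0.317
```

play_rows([
  {"linear": [1,0,0],"turn": 0},
  {"linear": [2,0,0],"turn": 0},
  {"linear": [3,0,0],"turn": 0},
  {"linear": [4,0,0],"turn": 0},
  {"linear": [4,0,0],"turn": 0},
])

```text
t: 5.78
eef_pos: [597.6, -31.4, 189.2]
tcp_rot: [-3.141, 0.001, 1.4]
ft_force: [-3.9, -4.4, 2.0]
opening: 0.31
```

```bash
python3 - <<'E'
from h import *
snap('wrist','w5');snap('scene','s5')
a=load('s5')['im'][120:240,120:320]; cv2.imwrite('pics/s5z.png',cv2.cvtColor(cv2.resize(a,None,fx=4,fy=4,interpolation=cv2.INTER_CUBIC),cv2.COLOR_RGB2BGR))
E
```

```text
(no output)
```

View pics/s5z.png

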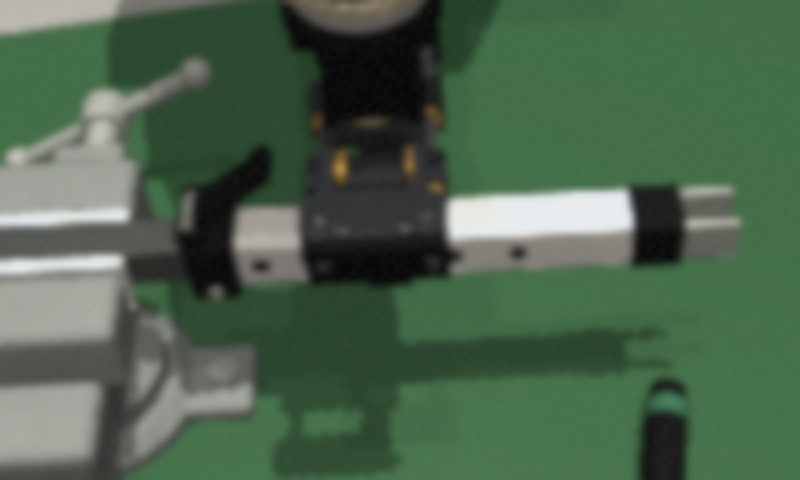

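The holes have shifted +13 px in the zoom, about 7 mm, so the tube follows the grip and the button is under the wall. Continuing.

play_rows([
  {"linear": [2,0,0],"turn": 0},
  {"linear": [4,0,0],"turn": 0},
  {"linear": [6,0,0],"turn": 0},
  {"linear": [8,0,0],"turn": 0},
  {"linear": [10,0,0],"turn": 0},
  {"linear": [12,0,0],"turn": 0},
  {"linear": [14,0,0],"turn": 0},
  {"linear": [15,0,0],"turn": 0},
  {"linear": [15,0,0],"turn": 0},
])

```text
t: 7.0
eef_pos: [600.1, -16.6, 189.2]
tcp_rot: [-3.141, 0.001, 1.4]
ft_force: [-4.3, -5.4, 3.2]
opening: 0.317
```

```bash
python3 - <<'E'
from h import *
snap('scene','s6')
a=load('s6')['im'][120:240,120:320]; cv2.imwrite('pics/s6z.png',cv2.cvtColor(cv2.resize(a,None,fx=4,fy=4,interpolation=cv2.INTER_CUBIC),cv2.COLOR_RGB2BGR))
E
```

```text
(no output)
```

View pics/s6z.png

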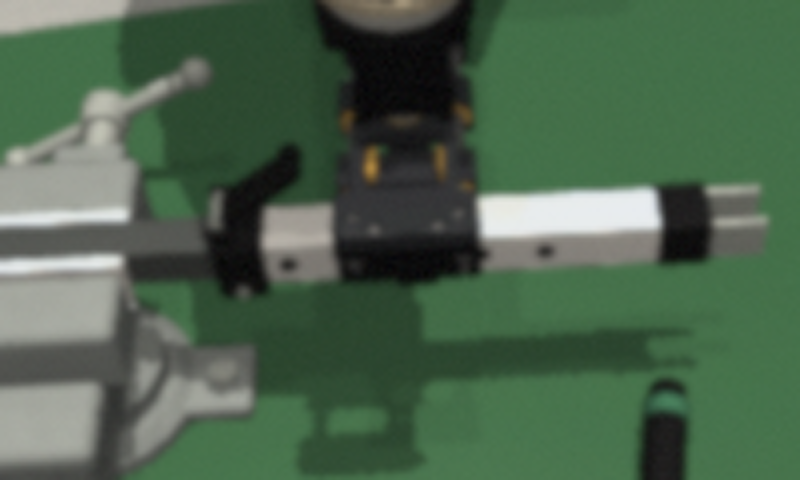

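play_rows([
  {"linear": [1,0,0],"turn": 0},
  {"linear": [2,0,0],"turn": 0},
  {"linear": [3,0,0],"turn": 0},
  {"linear": [3,0,0],"turn": 0},
])

```text
t: 7.55
eef_pos: [600.7, -13.4, 189.2]
tcp_rot: [-3.141, 0.0, 1.4]
ft_force: [-4.2, -2.3, 2.5]
opening: 0.313
```

play_rows([
  {"linear": [0.5,0,0],"turn": 0},
  {"linear": [1,0,0],"turn": 0},
  {"linear": [1,0,0],"turn": 0},
])

```text
t: 7.92
eef_pos: [600.9, -12.2, 189.3]
tcp_rot: [-3.141, 0.0, 1.4]
ft_force: [-4.2, -1.4, 3.6]
opening: 0.314
```

play_rows([
  {"linear": [0.5,0,0],"turn": 0},
  {"linear": [1,0,0],"turn": 0},
  {"linear": [1,0,0],"turn": 0},
])

```text
t: 8.3
eef_pos: [601.1, -11.0, 189.2]
tcp_rot: [-3.141, -0.0, 1.4]
ft_force: [-4.7, -0.1, 3.8]
opening: 0.312
```

The resistance is falling, which fits the dome starting to enter the next hole. I'll go on in half-millimetre steps.

play_rows([
  {"linear": [0.5,0,0],"turn": 0},
  {"linear": [0.5,0,0],"turn": 0},
])

```text
t: 8.55
eef_pos: [601.1, -10.7, 189.2]
tcp_rot: [-3.141, 0.0, 1.4]
ft_force: [-6.4, -1.0, 3.4]
opening: 0.315
```

play_rows([
  {"linear": [0.5,0,0],"turn": 0},
  {"linear": [0.5,0,0],"turn": 0},
])

```text
t: 8.8
eef_pos: [601.2, -10.3, 189.2]
tcp_rot: [-3.141, 0.0, 1.4]
ft_force: [-5.6, -3.1, 5.2]
opening: 0.316
```

```bash
python3 - <<'E'
from h import *
snap('scene','s7')
a=load('s7')['im'][120:240,120:320]; cv2.imwrite('pics/s7z.png',cv2.cvtColor(cv2.resize(a,None,fx=4,fy=4,interpolation=cv2.INTER_CUBIC),cv2.COLOR_RGB2BGR))
E
```

```text
(no output)
```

View pics/s7z.png

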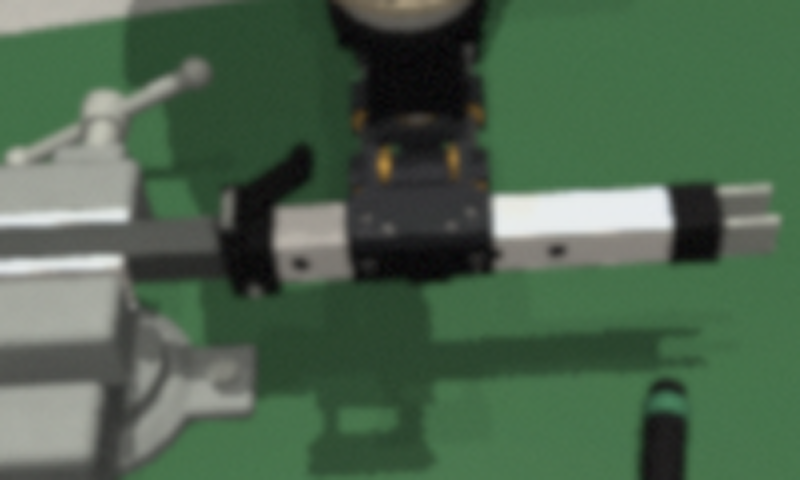

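play_rows([
  {"linear": [0.5,0,0],"turn": 0},
  {"linear": [0.5,0,0],"turn": 0},
])

```text
t: 9.1
eef_pos: [601.3, -9.9, 189.2]
tcp_rot: [-3.141, 0.0, 1.4]
ft_force: [-5.9, -3.5, 3.7]
opening: 0.315
```

play_rows([
  {"linear": [0.5,0,0],"turn": 0},
  {"linear": [0.5,0,0],"turn": 0},
])

```text
t: 9.35
eef_pos: [601.3, -9.4, 189.2]
tcp_rot: [-3.141, 0.0, 1.4]
ft_force: [-5.2, -3.6, 3.9]
opening: 0.313
```

play_rows([
  {"linear": [0.5,0,0],"turn": 0},
  {"linear": [0.5,0,0],"turn": 0},
])

```text
t: 9.6
eef_pos: [601.4, -9.0, 189.2]
tcp_rot: [-3.141, 0.0, 1.4]
ft_force: [-5.6, -3.5, 3.3]
opening: 0.312
```

play_rows([
  {"linear": [0.5,0,0],"turn": 0},
  {"linear": [0.5,0,0],"turn": 0},
])

```text
t: 9.85
eef_pos: [601.5, -8.5, 189.2]
tcp_rot: [-3.141, 0.001, 1.4]
ft_force: [-5.6, -4.5, 3.7]
opening: 0.312
```

```bash
python3 - <<'E'
from h import *
snap('wrist','w8');snap('top','t8'); s=env.state(); print(s['eef_pos'],s['ft_force'])
a=load('t8')['im'][180:300,190:430]; cv2.imwrite('pics/t8z.png',cv2.cvtColor(cv2.resize(a,None,fx=3.3,fy=3.3,interpolation=cv2.INTER_CUBIC),cv2.COLOR_RGB2BGR))
E
```

```text
[601.4985713   -8.56575469 189.22109069] [-6.4524169  -4.42112371  3.37007378]
```

View pics/w8.png

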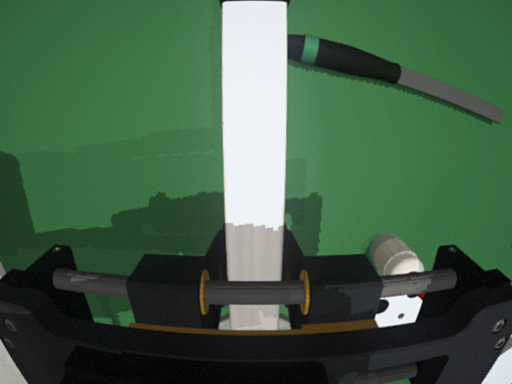

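View pics/t8z.png

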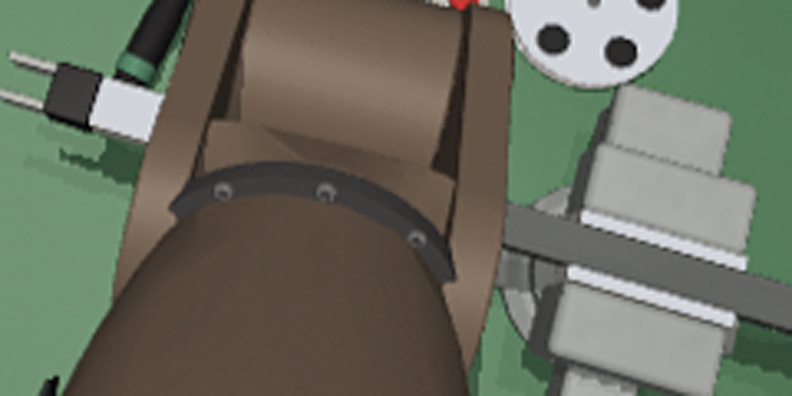

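play_rows([
  {"linear": [0.5,0,0],"turn": 0},
  {"linear": [0.5,0,0],"turn": 0},
])

```text
t: 10.2
eef_pos: [601.6, -8.3, 189.2]
tcp_rot: [-3.141, 0.001, 1.4]
ft_force: [-6.2, -6.3, 4.4]
opening: 0.309
```

play_rows([
  {"linear": [0.5,0,0],"turn": 0},
  {"linear": [0.5,0,0],"turn": 0},
])

```text
t: 10.45
eef_pos: [601.6, -8.0, 189.2]
tcp_rot: [-3.141, 0.001, 1.4]
ft_force: [-7.0, -8.4, 4.0]
opening: 0.315
```

It has caught: the position stalls while the force climbs to about 9 N. I'll ease off 1 mm, open and look.

play_rows([
  {"linear": [-0.5,0,0],"turn": 0},
  {"linear": [-1,0,0],"turn": 0},
  {"linear": [-1,0,0],"turn": 0},
])

```text
t: 10.82
eef_pos: [601.6, -8.2, 189.2]
tcp_rot: [-3.141, 0.0, 1.4]
ft_force: [-5.5, -2.1, 4.3]
opening: 0.317
```

play_rows([
  {"linear": [0,0,0],"turn": 0},
  {"linear": [0,0,0],"turn": 0},
  {"linear": [0,0,0],"turn": 0},
  {"linear": [0,0,0],"turn": 0},
  {"linear": [0,0,0],"turn": 0},
  {"linear": [0,0,0],"turn": 0},
], hand=80)

```text
t: 11.58
eef_pos: [601.9, -8.2, 189.2]
tcp_rot: [3.142, -0.0, 1.4]
ft_force: [-0.7, 0.2, 0.0]
opening: 0.831
```

play_rows([
  {"linear": [0,0,-40],"turn": 0},
  {"linear": [0,0,-80],"turn": 0},
  {"linear": [0,0,-120],"turn": 0},
  {"linear": [0,0,-120],"turn": 0},
])

```text
t: 12.08
eef_pos: [602.5, -8.2, 312.2]
tcp_rot: [3.136, -0.0, 1.4]
ft_force: [-0.0, -0.5, -0.5]
opening: 0.846
```

```bash
python3 - <<'E'
from h import *
snap('wrist','w9');snap('scene','s9'); s=env.state(); print(s['eef_pos'],s['ft_force'],s['opening'])
a=load('s9')['im'][140:220,140:320]; cv2.imwrite('pics/s9z.png',cv2.cvtColor(cv2.resize(a,None,fx=4.4,fy=4.4,interpolation=cv2.INTER_CUBIC),cv2.COLOR_RGB2BGR))
E
```

```text
[601.632579    -8.15376529 308.91609418] [-0.64490001  0.11169217 -0.79510336] 0.8414439739245919
```

View pics/w9.png

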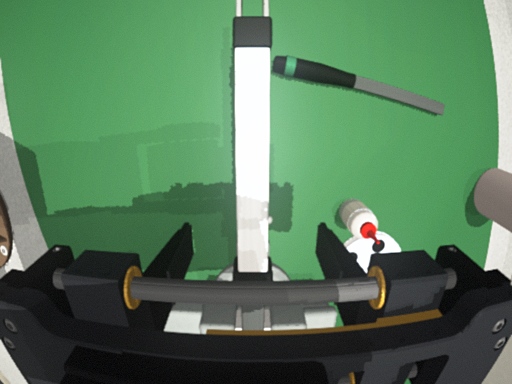

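View pics/s9z.png

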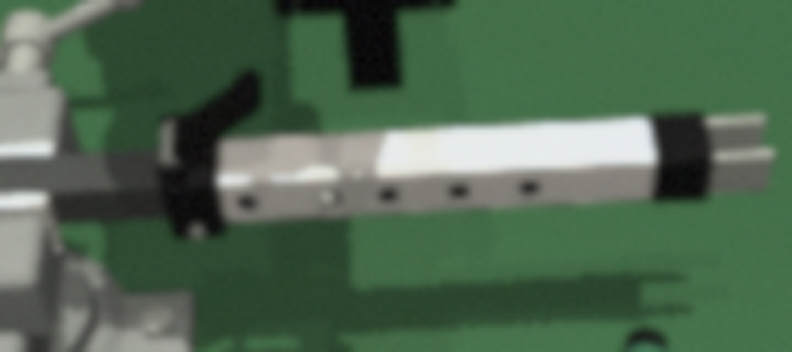

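The button (zoom 326,198) now stands in the second hole, and the old hole (388) is empty and dark. Next I move over the lever with the fingers shut.

play_rows([
  {"linear": [0,0,-10],"turn": 0},
  {"linear": [-30,0,-10],"turn": 0},
  {"linear": [-62,0,-10],"turn": 0},
  {"linear": [-62,0,-10],"turn": 0},
  {"linear": [-62,0,-10],"turn": 0},
  {"linear": [-62,0,-10],"turn": 0},
  {"linear": [-62,0,-10],"turn": 0},
  {"linear": [-62,0,-10],"turn": 0},
  {"linear": [-62,0,-10],"turn": 0},
  {"linear": [-62,0,-10],"turn": 0},
], hand=0)

```text
t: 13.42
eef_pos: [591.3, -69.2, 319.2]
tcp_rot: [3.142, -0.0, 1.4]
ft_force: [-0.1, 0.1, -0.4]
opening: 0.006
```

```bash
python3 - <<'E'
from h import *
snap('wrist','w10');snap('scene','s10'); s=env.state(); print(s['eef_pos'],s['ft_force'],s['opening'])
a=load('s10')['im'][90:220,120:300]; cv2.imwrite('pics/s10z.png',cv2.cvtColor(cv2.resize(a,None,fx=4.4,fy=4.4,interpolation=cv2.INTER_CUBIC),cv2.COLOR_RGB2BGR))
E
```

```text
[591.34151773 -69.29156486 319.19808343] [0.4522385  0.13294156 0.28469581] 0.00406901655341101
```

View pics/s10z.png

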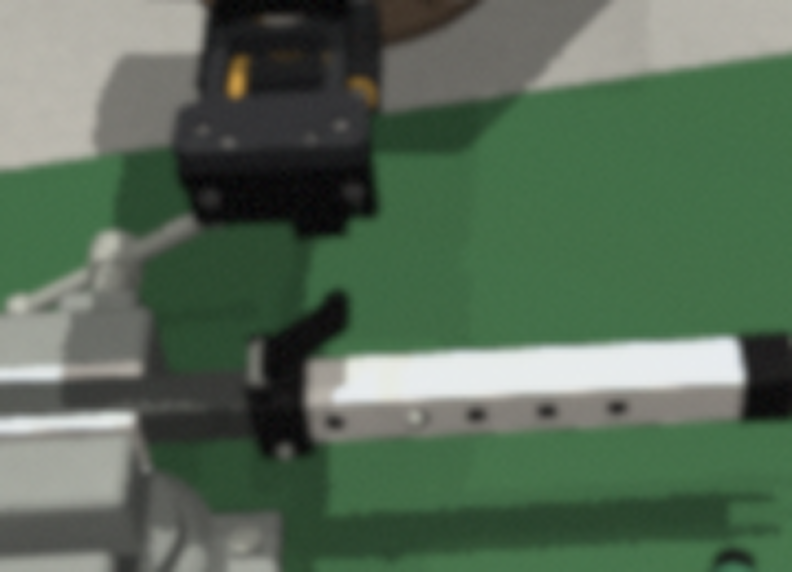

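View pics/w10.png

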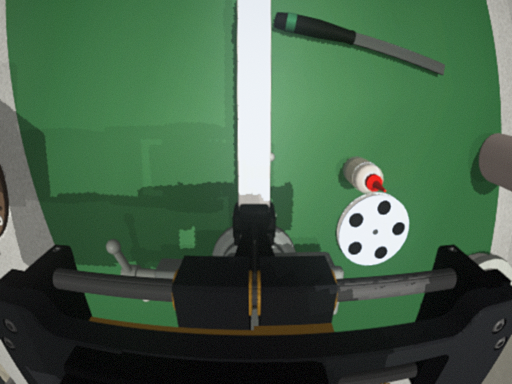

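The button is out in both views (wrist 271,157), and the fingertips are above the lever. I press down.

play_rows([
  {"linear": [0,0,20],"turn": 0},
  {"linear": [0,0,35],"turn": 0},
  {"linear": [0,0,42],"turn": 0},
  {"linear": [0,0,49],"turn": 0},
  {"linear": [0,0,56],"turn": 0},
  {"linear": [0,0,62],"turn": 0},
  {"linear": [0,0,66],"turn": 0},
  {"linear": [0,0,70],"turn": 0},
  {"linear": [0,0,70],"turn": 0},
])

```text
t: 14.65
eef_pos: [591.4, -69.3, 249.0]
tcp_rot: [-3.141, -0.0, 1.4]
ft_force: [-0.3, -0.0, 0.3]
opening: 0.007
```

play_rows([
  {"linear": [0,0,2],"turn": 0},
  {"linear": [0,0,4],"turn": 0},
  {"linear": [0,0,6],"turn": 0},
  {"linear": [0,0,6],"turn": 0},
])

```text
t: 15.15
eef_pos: [591.3, -69.3, 243.0]
tcp_rot: [-3.141, -0.0, 1.4]
ft_force: [0.0, 2.1, 2.0]
opening: 0.003
```

```bash
python3 - <<'E'
from h import *
snap('scene','s11'); s=env.state(); print(s['eef_pos'],s['ft_force'],s['opening'])
a=load('s11')['im'][90:220,120:300]; cv2.imwrite('pics/s11z.png',cv2.cvtColor(cv2.resize(a,None,fx=4.4,fy=4.4,interpolation=cv2.INTER_CUBIC),cv2.COLOR_RGB2BGR))
E
```

```text
[591.25853718 -69.33154366 242.98560047] [1.70299941 0.70562633 1.69014469] 0.0038859254521595795
```

View pics/s11z.png

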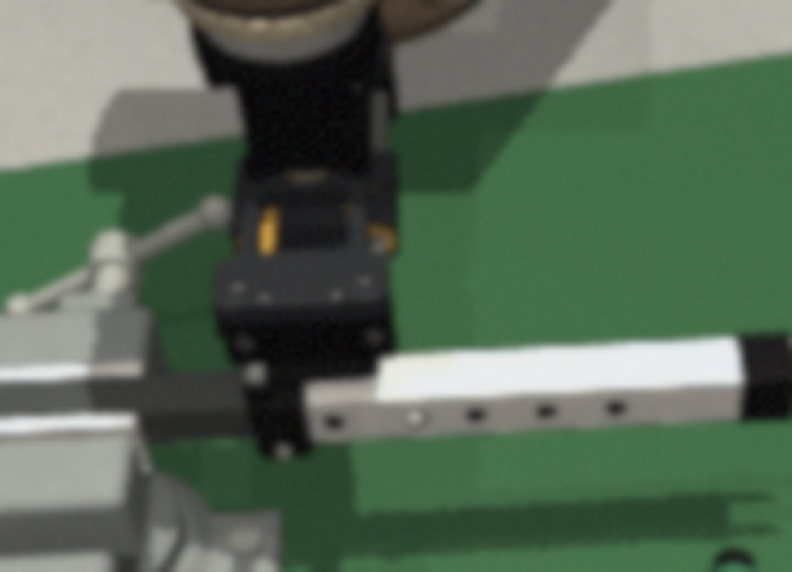

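Contact seems light. I'll go on down in small steps until the force rises.

play_rows([
  {"linear": [0,0,1],"turn": 0},
  {"linear": [0,0,2],"turn": 0},
  {"linear": [0,0,2],"turn": 0},
])

```text
t: 15.58
eef_pos: [591.3, -69.2, 241.2]
tcp_rot: [-3.142, -0.0, 1.4]
ft_force: [-0.4, 1.0, 3.2]
opening: 0.006
```

play_rows([
  {"linear": [0,0,1],"turn": 0},
  {"linear": [0,0,1],"turn": 0},
])

```text
t: 15.82
eef_pos: [591.3, -69.2, 240.5]
tcp_rot: [3.141, -0.0, 1.4]
ft_force: [-0.5, 2.8, 6.7]
opening: 0.004
```

play_rows([
  {"linear": [0,0,1],"turn": 0},
  {"linear": [0,0,1],"turn": 0},
])

```text
t: 16.08
eef_pos: [591.4, -69.2, 240.2]
tcp_rot: [3.141, -0.0, 1.4]
ft_force: [-2.1, 2.6, 12.4]
opening: 0.005
```

The stop is reached (240.2, force 12 N). I lift straight up and look.

play_rows([
  {"linear": [0,0,-3],"turn": 0},
  {"linear": [0,0,-20],"turn": 0},
  {"linear": [0,0,-60],"turn": 0},
  {"linear": [0,0,-100],"turn": 0},
  {"linear": [50,0,-130],"turn": 0},
  {"linear": [90,0,-130],"turn": 0},
  {"linear": [90,0,-130],"turn": 0},
  {"linear": [90,0,-130],"turn": 0},
])

```text
t: 17.08
eef_pos: [606.5, 19.0, 369.4]
tcp_rot: [-3.141, 0.0, 1.4]
ft_force: [-0.6, -0.4, -0.1]
opening: 0.007
```

```bash
python3 - <<'E'
from h import *
snap('scene','s12'); snap('wrist','w12'); s=env.state(); print(s['eef_pos'],s['ft_force'],s['t'])
a=load('s12')['im'][90:220,120:300]; cv2.imwrite('pics/s12z.png',cv2.cvtColor(cv2.resize(a,None,fx=4.4,fy=4.4,interpolation=cv2.INTER_CUBIC),cv2.COLOR_RGB2BGR))
E
```

```text
[606.51850005  18.37645729 369.19389656] [ 0.62358714 -0.41981792 -0.49487372] 17.175
```

View pics/s12z.png

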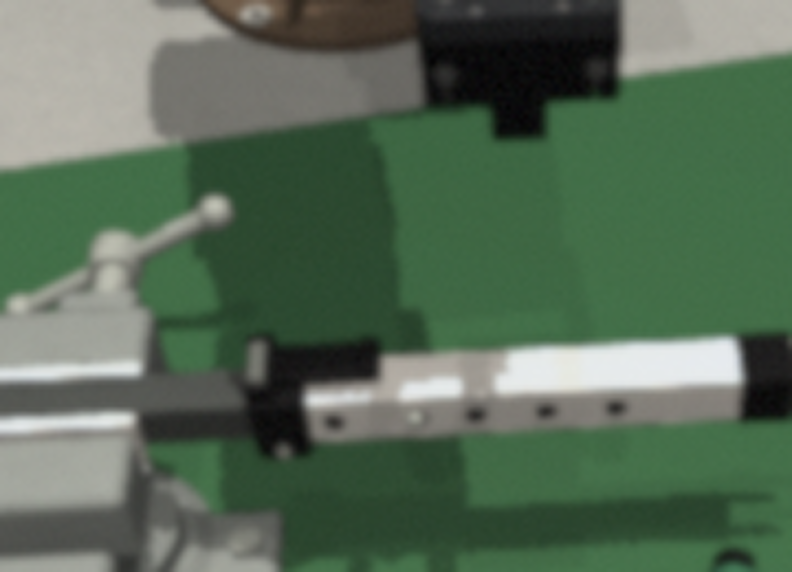

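View pics/w12.png

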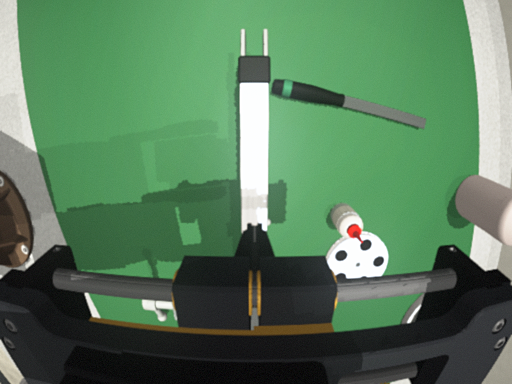

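The lever lies flat along the tube (zoom 275–378, 360), the button is in the second hole (415,417), and the bystanders are in place. I hand in.

```bash
python3 -c "
from cell import env
print(env.job_done())"
```

```text
the job is handed in; nothing more can be done
None
```

The leg is one hole longer and the clamp lever is flat. I handed the job in at about 17 s; it reports no verdict.

- **Button and pull:** I squeezed the tube across the button until the fingers closed to 30 mm, which puts the button flush. I then drew the tube out in small steps. It stalled at about 30.5 mm, with the pull read after each step never above about 10 N along the leg. I eased off and let go there.
- **Lever:** I pressed it down with the closed fingertips until it met its stop, at about 12 N, then withdrew.
- **Last checks:** The pictures show the button standing in the second hole, with the old hole empty. The lever lies along the tube, and the bottle, reel and file look undisturbed, judged by eye. The robot is clear, and the force reading is near zero.
- **What was not confirmed directly:** The gripper hid the button while it caught, so the catch was judged by force and position, then confirmed by camera after letting go. The hole spacing measured beforehand (29.5–30 mm) agrees with the travel. One move call was refused for a missing field and repeated, with no effect on the scene.

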